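# Stock the bench rack in order

### The job

Stock the jeweller's bench rack with the two rectangular tins, one of which stands in the plywood caddy and the other on the bench, in order: first the thick tin into pocket one, the end pocket beside the open white bowl, then the thin tin into pocket two, the middle one. Lower each tin all the way to the pocket's floor before letting go, and leave both standing upright there. Do not shift the bowl or the jar, and do not tip a tin over.

Things in the scene. Friction and masses are not known exactly. Their poses are not given: they have to be found in the camera images.
- thick_tin: Thick rectangular closed tin, bare metal with a paper band, 60 mm (own x) by 52 mm (own y) by 100 mm tall, vertical sides, flat top, 0.3 to 0.5 kg. Origin: centre of its underside; z up. At the start one of the two tins (either) stands in the caddy's +y cell, the other free on the bench beside the caddy.
- thin_tin: Thin rectangular closed tin, like the other but 60 mm (own x) by 36 mm (own y) by 100 mm tall, 0.2 to 0.35 kg. Origin: centre of its underside; z up. At the start one of the two tins (either) stands in the caddy's +y cell, the other free on the bench beside the caddy.
- caddy: Fixed bottomless plywood caddy, 72 (own x) by 142 mm (own y); origin: its centre at bench level. Two cells, centred at own y = +32 (a tin) and -32 mm (a round can, not needed), each 58 mm wide between upright boards 44 mm long in x, 114 mm high (14 mm above the tin). A tin here can be gripped only by its faces 60 mm apart, at the cells' open x ends (lips 18 mm high there).
- rack: Fixed wooden rack, 85 (own x) by 272 (own y) by 116 mm high; origin: centre of underside. Three open-topped pockets along own y, 88 mm apart, floors 10 mm above the bench. Each is 67 mm long in x between slatted rails 116 mm high (6 mm above a tin inside), 58 mm wide in y between ribs 24 mm high. Tins go in with own x along the rack's x, either way round, held across own y: no finger room in x.
- pocket_left (a point): Centre of the floor of the end pocket at the rack's +y end; axes as the rack's. It is pocket one if the bowl stands beside it.
- pocket_middle (a point): Centre of the floor of the middle pocket (always pocket two); axes as the rack's.
- pocket_right (a point): Centre of the floor of the end pocket at the rack's -y end; axes as the rack's. It is pocket one if the bowl stands beside it.
- bowl: Open white ceramic bowl, loose, 88 mm across and 45 mm high, standing on the bench beyond one end of the rack, about 115 mm from the centre of that end's pocket. It marks pocket one. Origin: centre of its underside.
- jar: Closed glass jar with a steel lid, loose, 68 mm across and 58 mm high, standing beyond the rack's other end. Origin: centre of its underside.
- pad: Fixed flat cork pad on the bench, 130 by 130 mm, 4 mm thick, always clear; origin: centre of its underside. A place to set the caddy's tin down and take it again the other way: the caddy lets it be held only across own x, the rack only across own y.
There are look-alikes about, which are no part of the job. What is shaped like the thin_tin but blue or red is not meant.

How it is judged:
On the way, in this order (a step that is already met when the one before it is completed fails the run):
1. the thick tin, still held, stands on the floor of pocket one (beside the bowl), the thin tin not yet in the rack (((horizontal distance between bowl and pocket_left below 0.17 m and horizontal distance between thick_tin and pocket_left below 0.01 m and z of thick_tin in the frame of pocket_left below 0.006 m and angle between thick_tin's own z axis and vertical below 0.1 rad and angle between the x axis of thick_tin and the x axis of pocket_left, either way round below 0.35 rad) or (horizontal distance between bowl and pocket_right below 0.17 m and horizontal distance between thick_tin and pocket_right below 0.01 m and z of thick_tin in the frame of pocket_right below 0.006 m and angle between thick_tin's own z axis and vertical below 0.1 rad and angle between the x axis of thick_tin and the x axis of pocket_right, either way round below 0.35 rad)) and contact force between the fingers and thick_tin above 0.5 N and horizontal distance between thin_tin and pocket_middle above 0.06 m), for 0.06 s.
2. the thin tin, still held, stands on the floor of pocket two (the middle), with the thick tin in pocket one (((horizontal distance between bowl and pocket_left below 0.17 m and horizontal distance between thick_tin and pocket_left below 0.01 m and z of thick_tin in the frame of pocket_left below 0.006 m and angle between thick_tin's own z axis and vertical below 0.1 rad and angle between the x axis of thick_tin and the x axis of pocket_left, either way round below 0.35 rad) or (horizontal distance between bowl and pocket_right below 0.17 m and horizontal distance between thick_tin and pocket_right below 0.01 m and z of thick_tin in the frame of pocket_right below 0.006 m and angle between thick_tin's own z axis and vertical below 0.1 rad and angle between the x axis of thick_tin and the x axis of pocket_right, either way round below 0.35 rad)) and contact force between the fingers and thin_tin above 0.5 N and horizontal distance between thin_tin and pocket_middle below 0.017 m and z of thin_tin in the frame of pocket_middle below 0.006 m and angle between thin_tin's own z axis and vertical below 0.1 rad and angle between the x axis of thin_tin and the x axis of pocket_middle, either way round below 0.35 rad), for 0.06 s.
At the end, for the whole second after the job is handed in: The thick tin stands in the end pocket beside the bowl (centre within 10 mm), the thin tin in the middle pocket (within 17 mm): each upright within 0.1 rad, within 6 mm of the floor, its 60 mm side within 0.35 rad of the rack's x, released and at rest (((horizontal distance between bowl and pocket_left below 0.17 m and horizontal distance between thick_tin and pocket_left below 0.01 m and z of thick_tin in the frame of pocket_left below 0.006 m and angle between thick_tin's own z axis and vertical below 0.1 rad and angle between the x axis of thick_tin and the x axis of pocket_left, either way round below 0.35 rad) or (horizontal distance between bowl and pocket_right below 0.17 m and horizontal distance between thick_tin and pocket_right below 0.01 m and z of thick_tin in the frame of pocket_right below 0.006 m and angle between thick_tin's own z axis and vertical below 0.1 rad and angle between the x axis of thick_tin and the x axis of pocket_right, either way round below 0.35 rad)) and horizontal distance between thin_tin and pocket_middle below 0.017 m and z of thin_tin in the frame of pocket_middle below 0.006 m and angle between thin_tin's own z axis and vertical below 0.1 rad and angle between the x axis of thin_tin and the x axis of pocket_middle, either way round below 0.35 rad and linear speed of each of thick_tin, thin_tin below 0.02 m/s); the robot touches nothing.
It fails at once if the bowl is shifted by more than 30 mm (distance of bowl from where it was at the start of the episode above 0.03 m).
It fails at once if the jar is shifted by more than 30 mm (distance of jar from where it was at the start of the episode above 0.03 m).
It fails at once if a tin is tipped over (tilted more than 0.8 rad) (angle between any of thick_tin, thin_tin's own z axis and vertical above 0.8 rad).
It also fails if it takes over 72 s, if anything falls off the work surface, if the arm or the gripper's body presses on something with over 40 N, if the wrist force passes 120 N, or if a joint passes its speed limit or range.

### The arm

A 6-joint arm with a two-finger parallel gripper is mounted at the origin on the work surface. World frame = base frame: x ahead of the robot, y to its left, z up, the work surface at z = 0. Lengths are in m, angles in rad, forces in N, time in s.
With the tool pointing down it reaches from about 0.275 to 0.975 m from the base axis. Payload 8.4 kg.
Tool frame: the origin (TCP) lies midway between the tips of the shut fingers; the grasp point (between the pads) lies 19 mm behind it; z points along the fingers, y is the line along which they close (so a half turn about z gives the same grasp; the last joint's range is limited). The gripper opens to 92 mm and grips with 3 to 60 N. Pads are 20 mm wide; open, the fingers measure 128 mm over their backs; the gripper's body (75 mm by 189 mm) begins 69 mm behind the grasp point.
Start: joints at [-0.002, 0.353, 1.633, -0, 1.155, -0.002], TCP at [0.625, -0, 0.215] pointing down, gripper open.
Joint ranges: [-2.63, 2.63], [-0.92, 2.1], [0.06, 2.66], [-1.3, 4.44], [0, 2.69], [-3.02, 3.02]. Speed limits (rad/s): [2.22, 2.22, 2.79, 3.14, 3.14, 3.14].

### API

Orientations are given as a unit quaternion [w, x, y, z].
In Python, from rig import env gives the robot as it stands. The module is installed in compiled form; this text tells all that it offers.
- The arm moves only by the tool step_arm, never from a script. Its argument "steps" is a list of rows, each a list of 7 numbers: the shift along the tool's x, y, z in m, then the turn, a rotation vector about the tool's x, y, z in rad, then the closure in counts, from 0 (fully open) to 255 (shut). In form: [[x, y, z, rx, ry, rz, grip], ...]. A call has 1 to 8 rows; each row is the pose to reach, as a shift and turn from the pose commanded when the call began, along the tool's axes at that moment; what a row does not reach only later rows make up. A row lasts 1/10 s, in which the tool goes at most 50 mm and 8.59 degrees, less where a joint would pass 70% of its speed; a pose out of reach is approached as far as the arm can. A call with a gripper value outside its range is refused whole. The fingers move at their own pace and stop on an object; "force" is the grip in N (left out, the last holds). Time passes only in rows, so rows that repeat a pose let the fingers close. It gives the time, the measured TCP pose, the force, the opening and the grip force at its end, in the units of the state.
- env.read_state(): the state, without advancing time (a new reading comes with each control period).
- env.camera(name): name is "scene" or "side" or "wrist"; returns (picture, depth): 384x512x3 uint8, red, green, blue; 384x512 float32, m along the optical axis (not along the pixel's ray), 0 where there is no reading.
- env.camera_model(name): a dict with "K" (3x3 intrinsics, pixels), "k1" (the pictures are not rectified: a ray, as slopes to the right and down, at radius r is drawn at 1 + k1 r^2 times it, then the intrinsics apply), "origin" and "attitude" of the camera in the world. Camera axes: x right, y down, z forward; pixel columns grow to the right and rows downward; lengths in m; the calibration is good to about 2 mm. A picture is of the moment at which its call begins: read the wrist's pose just before it. camera_model takes no time and is no camera call; for the wrist camera it gives the pose at the moment of the call.
- env.hand_in(): hands the job in; it is judged then, once.
The state is a dict: "clock": time; "joint_positions": joint angles; "qvel": joint speeds; "tau": joint torques, N m; "eef_pos": TCP position; "ee_rot": TCP orientation; "force": force on the tool from outside, world axes, zero at the start; "ft_torque": the same for the moment, N m; "gripper_width": opening from 0.0 (shut) to 1.0 (fully open); "grip_force": force on a finger pad.
Only numpy, scipy, OpenCV 4.12 (cv2) and the standard library are available. Lean on these libraries where they do the work, as an engineer would, in place of code of your own. Each camera call takes 0.05 s, during which the arm holds its last target. There are 200 camera calls.

## Working session

There is one attempt and no reset: what is moved stays moved. The work goes in short steps, Python scripts to look and compute and a tool call to move; the robot and the scene stay as the last step left them, time stands still between calls to the robot, and variables do not carry over. Pictures are saved under pics/ and viewed, at most 10 in all, crops included, and the job is handed in when it is done.

Besides the shell and the picture viewer there is one more tool, called by a JSON object that holds its "api" and its "payload". step_arm: Moves the arm, as the interface text tells. Its arguments: {"type":"object","properties":{"steps":{"type":"array"},"force":{"type":"number"}},"required":["steps"]}

```bash
mkdir -p pics; cat > h.py <<'E'
import numpy as np, cv2
from rig import env
from scipy.spatial.transform import Rotation as R
def rot(a):
    a=np.array(a,float)
    return a if a.shape==(3,3) else R.from_quat(a,scalar_first=True).as_matrix()
def snap(n,f=None):
    m=env.camera_model(n); p,d=env.camera(n)
    if f: cv2.imwrite('pics/'+f,p[:,:,::-1])
    return p,d,m
def rays(m,uv):
    K=np.array(m['K']); k=m['k1']
    uv=np.atleast_2d(np.array(uv,float))
    q=np.c_[(uv[:,0]-K[0,2])/K[0,0],(uv[:,1]-K[1,2])/K[1,1]]
    s=q.copy()
    for _ in range(20): s=q/(1+k*(s**2).sum(1,keepdims=True))
    return np.c_[s,np.ones(len(s))]@rot(m['attitude']).T
def onplane(m,uv,z):
    r=rays(m,uv); o=np.array(m['origin']); return o+r*((z-o[2])/r[:,2])[:,None]
def cloud(d,m):
    v,u=np.mgrid[:d.shape[0],:d.shape[1]]
    r=rays(m,np.c_[u.ravel(),v.ravel()]); P=np.array(m['origin'])+r*d.reshape(-1,1)
    P[d.ravel()==0]=np.nan
    return P.reshape(d.shape+(3,))
E
python3 - <<'E'
from h import *
ims=[]
for n in("scene","side","wrist"):
    p,d,m=snap(n,n+'0.png'); np.savez(n+'0.npz',p=p,d=d); print(n,m,(d>0).mean())
    ims.append(p)
print(env.read_state())
cv2.imwrite('pics/both0.png',cv2.resize(np.vstack(ims[:2])[:,:,::-1],None,fx=.78,fy=.78))
E
```

```text
scene {'K': array([[441.33141752,   0.        , 257.92998493],
       [  0.        , 441.33141752, 192.36236066],
       [  0.        ,   0.        ,   1.        ]]), 'k1': -0.012098023896371386, 'origin': array([1.46103446, 0.37961198, 0.91163841]), 'attitude': array([-0.22944239,  0.49716595,  0.76004541, -0.35001883])} 0.9936574300130209
side {'K': array([[390.26292071,   0.        , 255.57666619],
       [  0.        , 390.26292071, 192.61540247],
       [  0.        ,   0.        ,   1.        ]]), 'k1': -0.13375417718551275, 'origin': array([ 0.35400811, -1.01449367,  0.76194401]), 'attitude': array([-0.46064413,  0.88351016, -0.0746037 ,  0.0406334 ])} 0.9960835774739584
wrist {'K': array([[288.93825867,   0.        , 258.24440205],
       [  0.        , 288.93825867, 191.98799967],
       [  0.        ,   0.        ,   1.        ]]), 'k1': -0.04065219010149426, 'origin': array([0.62492674, 0.07350815, 0.38431428]), 'attitude': array([ 1.32795451e-01,  9.91143430e-01, -1.68396993e-04, -2.00398465e-04])} 0.9960378011067709
{'clock': 0.15, 'joint_positions': array([-2.37716270e-03,  3.53484508e-01,  1.63393280e+00,  1.27262019e-05,
        1.15517913e+00, -2.42380302e-03]), 'qvel': array([-9.70314900e-05, -7.26118403e-04, -2.47640873e-03,  3.18608410e-04,
       -4.12446465e-04, -3.36294275e-04]), 'tau': array([-8.47799656e-04, -5.94210899e+01, -3.34467816e+01,  6.96930941e-02,
        2.04021111e-02, -8.35750166e-05]), 'eef_pos': array([6.24644636e-01, 1.93039176e-05, 2.14052041e-01]), 'ee_rot': array([-3.59846189e-04,  7.07092021e-01,  7.07121363e-01, -3.49911533e-04]), 'force': array([ 0.871071  , -0.1209978 ,  1.18211342]), 'ft_torque': array([0.02969633, 0.00546895, 0.03042347]), 'grip_force': 0.0, 'gripper_width': 1.001498276402993}
```

View pics/scene0.png

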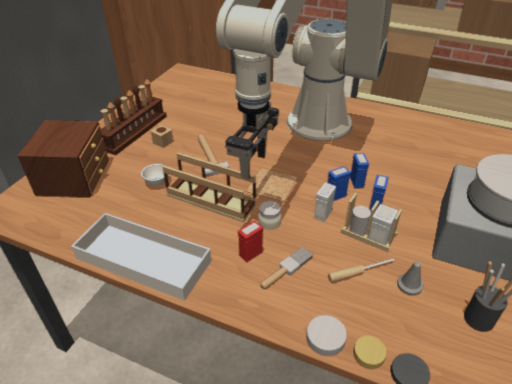

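View pics/side0.png

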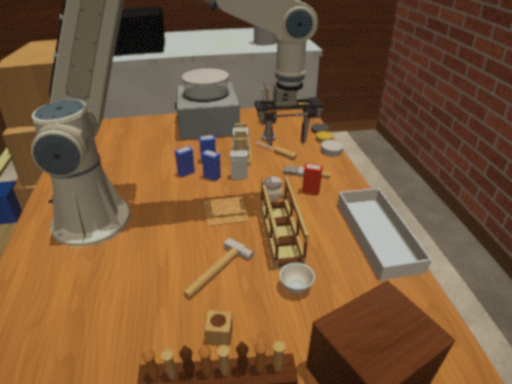

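The scene picture shows the bowl at (153,176), the rack around (210,188), the jar at (270,215), the free tin at (325,202), and the caddy with a tin at (382,222). The side picture shows the same layout: pad (227,210), rack (283,220), bowl (297,278). Next I'll measure from depth.

```bash
cat > m1.py <<'E'
from h import *
top=np.zeros((600,800,3),np.uint8); hm=np.full((600,800),0.)
for n in("scene","side"):
    z=np.load(n+'0.npz'); m=env.camera_model(n); P=cloud(z['d'],m).reshape(-1,3); c=z['p'].reshape(-1,3)
    # map: col = (y+0.6)/0.0015 , row=(x-.2)/.0015
    ok=np.isfinite(P[:,0])&(P[:,2]<.2)&(P[:,2]>-.02); P=P[ok];c=c[ok]
    s=np.argsort(P[:,2]);P=P[s];c=c[s]
    r=((P[:,0]-.2)/.0013).astype(int);q=((P[:,1]+.6)/.0013).astype(int)
    k=(r>=0)&(r<598)&(q>=0)&(q<798)
    for a in(0,1):
        for b in(0,1):
            for R_,Q,h,cc in((r[k]+a,q[k]+b,P[k,2],c[k]),):
                w=h>hm[R_,Q]-.002; top[R_[w],Q[w]]=cc[w]; hm[R_[w],Q[w]]=h[w]
np.save('hm.npy',hm)
for x in np.arange(.2,.98,.1): cv2.putText(top,f'{x:.1f}',(0,int((x-.2)/.0013)+4),0,.4,(255,255,255));cv2.line(top,(25,int((x-.2)/.0013)),(32,int((x-.2)/.0013)),(255,0,0))
for y in np.arange(-.5,.41,.1): cv2.putText(top,f'{y:.1f}',(int((y+.6)/.0013)-8,590),0,.4,(255,255,255));cv2.line(top,(int((y+.6)/.0013),570),(int((y+.6)/.0013),577),(255,0,0))
cv2.imwrite('pics/top.png',top[:,:,::-1])
# blobs at heights
for lo,hi in((.092,.106),(.107,.122),(.04,.065)):
    mk=((hm>lo)&(hm<hi)).astype(np.uint8); n,l,st,ce=cv2.connectedComponentsWithStats(cv2.morphologyEx(mk,cv2.MORPH_CLOSE,np.ones((3,3))))
    for i in range(1,n):
        if st[i,4]>120:
            pts=np.argwhere(l==i)[:,::-1].astype(np.float32); b=cv2.minAreaRect(pts)
            print(lo,'x %.3f y %.3f'%(b[0][1]*.0013+.2,b[0][0]*.0013-.6),'size',np.round(np.array(b[1])*1.3),'ang(img) %.0f'%b[2],st[i,4],top[l==i].mean(0).astype(int))
E
python3 m1.py
```

```text
0.092 x 0.311 y 0.225 size [67. 39.] ang(img) 61 1149 [ 86  90 113]
0.092 x 0.399 y 0.306 size [69. 41.] ang(img) 85 1226 [ 86  92 115]
0.092 x 0.403 y 0.182 size [45. 65.] ang(img) 39 1297 [ 82  89 115]
0.092 x 0.502 y 0.170 size [42. 65.] ang(img) 7 1344 [136 132 125]
0.092 x 0.532 y 0.347 size [69. 67.] ang(img) 14 1960 [127 123 116]
0.092 x 0.730 y 0.037 size [45. 63.] ang(img) 27 1380 [148  87  77]
0.107 x 0.520 y 0.250 size [14. 49.] ang(img) 7 270 [141 122  87]
0.107 x 0.527 y 0.315 size [12. 45.] ang(img) 7 232 [144 134 106]
0.107 x 0.537 y 0.376 size [13. 49.] ang(img) 8 227 [135 119  88]
0.107 x 0.541 y -0.178 size [255.  17.] ang(img) 2 1664 [141 116  77]
0.107 x 0.547 y -0.038 size [16. 19.] ang(img) 81 123 [121  91  61]
0.107 x 0.615 y -0.170 size [275.  18.] ang(img) 2 1863 [150 122  81]
0.04 x 0.366 y -0.479 size [64. 59.] ang(img) 13 1984 [135 101  61]
0.04 x 0.571 y -0.371 size [89. 86.] ang(img) 43 976 [154 145 131]
0.04 x 0.594 y 0.035 size [65. 64.] ang(img) 18 1742 [113 104  95]
0.04 x 0.864 y -0.219 size [147. 346.] ang(img) 90 4424 [149 145 138]
```

View pics/top.png

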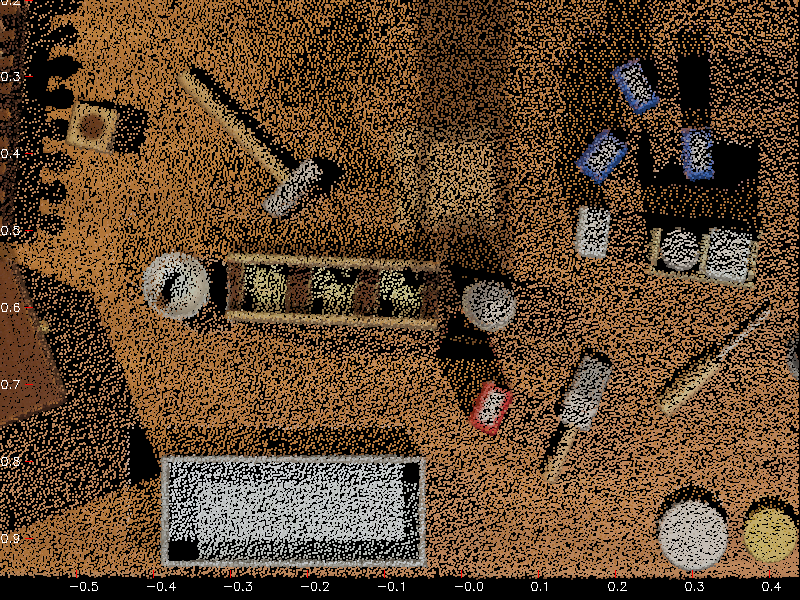

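The thick tin (about 52 mm wide) is in the caddy near (0.532,0.346). The thin tin is free at (0.502,0.170). The rack centre is about (0.578,-0.172), and the bowl is at its -y end. I'll move near the caddy for a close look.

{"api": "step_arm", "payload": {"steps": [[0.045,-0.017,0,0,0,0,0],[0.09,-0.034,0,0,0,0,0],[0.135,-0.051,0,0,0,0,0],[0.18,-0.068,0,0,0,0,0],[0.22,-0.085,0,0,0,0,0],[0.25,-0.095,0,0,0,0,0],[0.25,-0.095,0,0,0,0,0],[0.25,-0.095,0,0,0,0,0]]}}

```text
clock: 0.95
eef_pos: [0.5297, 0.2503, 0.2144]
ee_rot: [0.0, 0.706, 0.708, -0.0]
force: [-0.5, -0.5, 0.2]
gripper_width: 0.999
grip_force: 0.0
```

```bash
cat > m2.py <<'E'
from h import *
import sys
f=sys.argv[1]
s=env.read_state(); print('tcp',np.round(s['eef_pos'],4),np.round(s['ee_rot'],4),s['clock'])
p,d,m=snap('wrist',f+'.png'); np.savez(f+'.npz',p=p,d=d,m=np.array(m,dtype=object))
P=cloud(d,m); Z=P[:,:,2]
print('bench median z',np.nanmedian(Z[(Z>-.01)&(Z<.012)]))
for lo,hi in((.093,.107),(.1085,.122),(.025,.05)):
    mk=((Z>lo)&(Z<hi)).astype(np.uint8); mk=cv2.morphologyEx(mk,cv2.MORPH_OPEN,np.ones((3,3)))
    n,l,st,ce=cv2.connectedComponentsWithStats(mk,connectivity=4)
    for i in range(1,n):
        if st[i,4]>100:
            q=P[l==i]; b=cv2.minAreaRect((q[:,:2]*1000).astype(np.float32))
            print(lo,'z %.4f'%np.median(q[:,2]),'c',np.round(b[0],1),'size',np.round(b[1],1),'ang %.1f'%b[2],'px',ce[i].astype(int),st[i,4])
E
python3 m2.py w1
```

```text
tcp [0.5297 0.2503 0.2144] [ 1.000e-04  7.065e-01  7.078e-01 -3.000e-04] 0.95
bench median z 0.0003331528421227914
0.093 z 0.1001 c [530.8 344.7] size [52.  60.4] ang 81.5 px [259  89] 3619
0.093 z 0.0998 c [399.4 306.7] size [60.8 36.5] ang 2.8 px [126 131] 2246
0.093 z 0.0998 c [311.1 226.2] size [61.2 36.7] ang 30.1 px [ 54 208] 1789
0.093 z 0.0998 c [390.6 193.1] size [36.9 27.4] ang 49.9 px [130 236] 733
0.093 z 0.0999 c [501.1 170.9] size [36.9 60.3] ang 83.2 px [231 256] 1691
0.1085 z 0.1140 c [536.5 377.3] size [ 6.8 43.2] ang 81.4 px [265  50] 439
0.1085 z 0.1142 c [527.7 313.7] size [ 6.1 43.7] ang 81.7 px [255 124] 324
0.1085 z 0.1139 c [518.8 251.3] size [ 6.6 43.8] ang 82.1 px [246 189] 316
0.025 z 0.0354 c [661.1 436.7] size [14.4 39.5] ang 79.9 px [376   8] 455
0.025 z 0.0381 c [427.8 307.9] size [ 2. 33.] ang 3.5 px [171 126] 176
0.025 z 0.0376 c [335.4 239.4] size [ 7.6 33.5] ang 23.3 px [103 183] 283
0.025 z 0.0370 c [405.5 202.5] size [ 2.8 37.7] ang 53.7 px [160 211] 240
0.025 z 0.0378 c [502.9 187.6] size [ 3.2 57.1] ang 84.5 px [237 223] 309
```

View pics/w1.png

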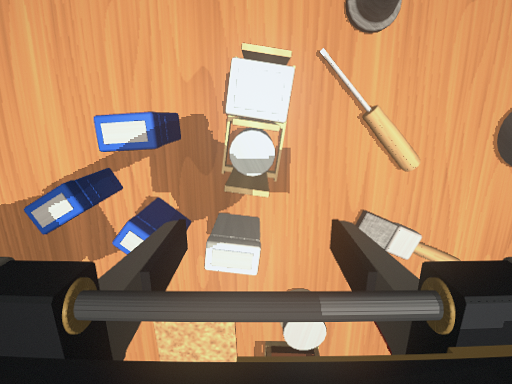

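The depth is accurate: 52×60 and 36×60 tops at z=0.100. The picture shows the thick tin at (259,89) in the caddy, boards on both sides, and the thin tin at (231,256). I'll go over the thick tin and down.

{"api": "step_arm", "payload": {"steps": [[0.047,0.001,0,0,0,0.074,0],[0.0944,0.001,0,0,0,0.148,0],[0.0944,0.001,0,0,0,0.148,0],[0.0944,0.001,0.05,0,0,0.148,0],[0.0944,0.001,0.09,0,0,0.148,0],[0.0944,0.001,0.13,0,0,0.148,0],[0.0944,0.001,0.168,0,0,0.148,0],[0.0944,0.001,0.168,0,0,0.148,0]]}}

```text
clock: 1.8
eef_pos: [0.5283, 0.3404, 0.0416]
ee_rot: [-0.0, 0.758, 0.652, -0.005]
force: [-1.0, -0.8, 0.7]
gripper_width: 0.999
grip_force: 0.0
```

{"api": "step_arm", "payload": {"force": 25, "steps": [[0,0,0,0,0,0,255],[0,0,0,0,0,0,255],[0,0,0,0,0,0,255],[0,0,0,0,0,0,255],[0,0,0,0,0,0,255],[0,0,0,0,0,0,255],[0,0,0,0,0,0,255],[0,0,0,0,0,0,255]]}}

```text
clock: 2.6
eef_pos: [0.5313, 0.3449, 0.0482]
ee_rot: [-0.0, 0.757, 0.653, 0.001]
force: [-2.8, 0.2, 8.7]
gripper_width: 0.657
grip_force: 25.0
```

{"api": "step_arm", "payload": {"steps": [[0,0,-0.03,0,0,0,255],[0,0,-0.07,0,0,0,255],[0,0,-0.11,0,0,0,255],[0,0,-0.15,0,0,0,255],[0,0,-0.15,0,0,0,255]]}}

```text
clock: 3.1
eef_pos: [0.5337, 0.3462, 0.2029]
ee_rot: [0.001, 0.757, 0.653, 0.005]
force: [0.5, 0.9, -4.6]
gripper_width: 0.652
grip_force: 25.0
```

```bash
python3 - <<'E'
from h import *
m=env.camera_model('side'); print(onplane(m,[(205,198),(243,197),(250,222),(207,224)],.004).round(3))
s=env.read_state(); print(s['eef_pos'],s['ee_rot'],s['gripper_width'],s['force'])
E
```

```text
[[ 0.369  0.052  0.004]
 [ 0.494  0.037  0.004]
 [ 0.497 -0.097  0.004]
 [ 0.366 -0.085  0.004]]
[0.53369393 0.34622618 0.20287964] [7.10307485e-04 7.57343126e-01 6.52999105e-01 4.80148517e-03] 0.6520950845698696 [ 0.52915926  0.94045428 -4.62372772]
```

{"api": "step_arm", "payload": {"steps": [[-0.03,-0.004,0,0,0,0,255],[-0.07,-0.009,0,0,0,-0.02,255],[-0.11,-0.014,0,0,0,-0.04,255],[-0.155,-0.02,0,0,0,-0.06,255],[-0.2,-0.026,0,0,0,-0.08,255],[-0.245,-0.031,0,0,0,-0.1,255],[-0.285,-0.036,0,0,0,-0.12,255],[-0.32,-0.04,0,0,0,-0.148,255]]}}

```text
clock: 3.9
eef_pos: [0.4423, 0.032, 0.1955]
ee_rot: [-0.0, 0.707, 0.707, -0.001]
force: [0.3, 0.1, -4.8]
gripper_width: 0.649
grip_force: 25.0
```

{"api": "step_arm", "payload": {"steps": [[-0.03,-0.016,0,0,0,0,255],[-0.059,-0.016,0,0,0,0,255],[-0.059,-0.016,0.03,0,0,0,255],[-0.059,-0.016,0.06,0,0,0,255],[-0.059,-0.016,0.09,0,0,0,255],[-0.059,-0.016,0.11,0,0,0,255],[-0.059,-0.016,0.12,0,0,0,255],[-0.059,-0.016,0.12,0,0,0,255]]}}

```text
clock: 4.7
eef_pos: [0.4268, -0.0251, 0.0752]
ee_rot: [-0.001, 0.707, 0.707, -0.001]
force: [0.3, -0.1, -4.3]
gripper_width: 0.652
grip_force: 25.0
```

{"api": "step_arm", "payload": {"steps": [[0,0,0.01,0,0,0,255],[0,0,0.018,0,0,0,255],[0,0,0.021,0,0,0,255],[0,0,0.023,0,0,0,255],[0,0,0.025,0,0,0,255],[0,0,0.025,0,0,0,255]]}}

```text
clock: 5.3
eef_pos: [0.4285, -0.0252, 0.0521]
ee_rot: [0.0, 0.707, 0.707, 0.0]
force: [-1.5, 0.4, 0.8]
gripper_width: 0.652
grip_force: 25.0
```

{"api": "step_arm", "payload": {"steps": [[0,0,0,0,0,0,0],[0,0,0,0,0,0,0],[0,0,0,0,0,0,0],[0,0,0,0,0,0,0],[0,0,-0.05,0,0,0,0],[0,0,-0.1,0,0,0,0],[0,0,-0.14,0,0,0,0],[0,0,-0.16,0,0,0,0]]}}

```text
clock: 6.1
eef_pos: [0.4297, -0.0253, 0.2152]
ee_rot: [0.002, 0.707, 0.707, 0.002]
force: [-0.3, 0.9, -0.2]
gripper_width: 0.997
grip_force: 0.0
```

{"api": "step_arm", "payload": {"steps": [[0,0,0,0,0,0.14,0],[0,0,0,0,0,0.28,0],[0,0,0,0,0,0.42,0],[0,0,0,0,0,0.56,0],[0,0,0,0,0,0.7,0],[0,0,0,0,0,0.84,0],[0,0,0,0,0,0.98,0],[0,0,0,0,0,1.12,0]]}}

```text
clock: 6.9
eef_pos: [0.4282, -0.0252, 0.2116]
ee_rot: [0.0, 0.975, 0.221, 0.0]
force: [-0.4, 0.4, -0.4]
gripper_width: 1.002
grip_force: 0.0
```

{"api": "step_arm", "payload": {"steps": [[0,0,0,0,0,0.14,0],[0,0,0,0,0,0.28,0],[0,0,0,0,0,0.42,0],[0,0,0,0,0,0.45,0],[0,0,0,0,0,0.45,0]]}}

```text
clock: 7.4
eef_pos: [0.4282, -0.0252, 0.2116]
ee_rot: [-0.0, 1.0, 0.002, -0.0]
force: [0.1, 0.7, 0.6]
gripper_width: 1.002
grip_force: 0.0
```

```bash
python3 m2.py w2
```

```text
tcp [ 0.4282 -0.0252  0.2116] [-0.      1.      0.0016 -0.    ] 7.4
bench median z 0.0003148023428152791
0.093 z 0.0998 c [501.1 169. ] size [37.1 60.3] ang 84.4 px [ 58 115] 2370
0.093 z 0.1039 c [429.6 -25.5] size [52.1 57.8] ang 90.0 px [258 187] 2963
0.093 z 0.0997 c [403.2 181.2] size [36.3 61.3] ang 51.1 px [ 63 210] 1833
0.1085 z 0.1162 c [ 541.3 -144.1] size [224.5   9.1] ang 87.6 px [388  69] 2689
0.025 z 0.0360 c [ 615.  -171.2] size [271.6   9.5] ang 87.6 px [392  10] 2595
0.025 z 0.0326 c [578.9  24.6] size [30.8 65.5] ang 34.0 px [215  46] 566
0.025 z 0.0362 c [ 540.4 -167.7] size [269.7   9.3] ang 87.5 px [382  81] 1711
0.025 z 0.0379 c [518.4 247.5] size [ 4.3 44.2] ang 83.7 px [ 25 101] 584
0.025 z 0.0383 c [499.6 153.9] size [ 5.7 58.5] ang 85.8 px [105 116] 532
0.025 z 0.0263 c [ 438.9 -215. ] size [26.2 70.8] ang 41.8 px [406 168] 842
0.025 z 0.0381 c [401.7 166.9] size [27.8 63.4] ang 81.9 px [105 188] 422
0.025 z 0.0375 c [401.3 290.7] size [60.3 15.3] ang 13.8 px [ 11 196] 734
0.025 z 0.0259 c [ 357.1 -301.8] size [27.1 12. ] ang 42.2 px [462 227] 114
0.025 z 0.0366 c [327.9 216.1] size [44.  11.6] ang 44.0 px [ 76 249] 388
0.025 z 0.0260 c [ 326.1 -333.7] size [43.   9.8] ang 45.6 px [480 248] 119
```

{"api": "step_arm", "payload": {"steps": [[0.001,0,0.05,0,0,0,0],[0.001,0,0.09,0,0,0,0],[0.001,0,0.13,0,0,0,0],[0.001,0,0.167,0,0,0,0],[0.001,0,0.167,0,0,0,0],[0.001,0,0.167,0,0,0,0]]}}

```text
clock: 8.05
eef_pos: [0.429, -0.0252, 0.0448]
ee_rot: [-0.0, 1.0, 0.001, -0.001]
force: [0.4, -0.5, -0.1]
gripper_width: 0.996
grip_force: 0.0
```

{"api": "step_arm", "payload": {"force": 25, "steps": [[0,0,0,0,0,0,255],[0,0,0,0,0,0,255],[0,0,0,0,0,0,255],[0,0,0,0,0,0,255],[0,0,0,0,0,0,255],[0,0,0,0,0,0,255],[0,0,0,0,0,0,255],[0,0,0,0,0,0,255]]}}

```text
clock: 8.85
eef_pos: [0.4295, -0.0252, 0.045]
ee_rot: [-0.0, 1.0, 0.0, 0.0]
force: [-0.8, 0.5, 7.1]
gripper_width: 0.562
grip_force: 25.0
```

{"api": "step_arm", "payload": {"steps": [[0,0,-0.03,0,0,0,255],[0,0,-0.07,0,0,0,255],[0,0,-0.11,0,0,0,255],[0,0,-0.15,0,0,0,255],[0,0,-0.16,0,0,0,255],[0,0,-0.16,0,0,0,255]]}}

```text
clock: 9.45
eef_pos: [0.4298, -0.0252, 0.2052]
ee_rot: [0.0, 1.0, 0.0, 0.001]
force: [0.2, -0.2, -4.6]
gripper_width: 0.566
grip_force: 25.0
```

{"api": "step_arm", "payload": {"steps": [[0.02,0.03,0,0,0,0,255],[0.044,0.07,0,0,0,0.01,255],[0.068,0.11,0,0,0,0.02,255],[0.092,0.15,0,0,0,0.03,255],[0.117,0.19,0,0,0,0.042,255],[0.135,0.22,0,0,0,0.042,255],[0.144,0.232,0,0,0,0.042,255],[0.144,0.232,0,0,0,0.042,255]]}}

```text
clock: 10.25
eef_pos: [0.5729, -0.258, 0.201]
ee_rot: [-0.001, 1.0, -0.021, -0.002]
force: [0.5, 0.1, -4.6]
gripper_width: 0.566
grip_force: 25.0
```

```bash
python3 m2.py w3; python3 - <<'E'
from h import *
z=np.load('w3.npz',allow_pickle=True); m=z['m'].item(); P=cloud(z['d'],m).reshape(-1,3)
# rack frame: x dir -2.4deg
a=np.deg2rad(-2.4); ex=np.array([np.cos(a),np.sin(a)]); ey=np.array([-np.sin(a),np.cos(a)])
for nm,lo,hi in(('rails',.109,.122),('ribs',.026,.042),('tin top',.19,.28)):
    q=P[(P[:,2]>lo)&(P[:,2]<hi)]; u=(q[:,:2]-[.574,-.2574])@np.c_[ex,ey]
    k=(abs(u[:,0])<.06)&(abs(u[:,1])<.07)
    u=u[k]*1000; print(nm,len(u),np.median(q[k,2]) if len(u) else '')
    if len(u): print(' x hist',np.histogram(u[:,0],np.arange(-56,60,4))[0],'\n y hist',np.histogram(u[:,1],np.arange(-68,72,4))[0], np.percentile(u,[1,99],axis=0).round(1))
E
```

```text
tcp [ 0.5729 -0.258   0.201 ] [-8.000e-04  9.998e-01 -2.130e-02 -1.900e-03] 10.25
bench median z 0.0003551589683427614
0.093 z 0.1009 c [ 546.9 -113.2] size [162.1   1.8] ang 87.9 px [119 222] 710
0.1085 z 0.1161 c [ 615.7 -170.3] size [271.7   8.6] ang 87.5 px [162 154] 2929
0.1085 z 0.1157 c [ 543.3 -111.7] size [161.4   9.2] ang 87.6 px [109 231] 1658
0.025 z 0.0323 c [725.7  20.2] size [13.  58.3] ang 76.4 px [ 4 51] 523
0.025 z 0.0360 c [ 656.1 -542.2] size [141.3  19.6] ang 13.3 px [500  85] 1719
0.025 z 0.0405 c [ 571.5 -372.5] size [85.8 85.5] ang 15.1 px [362 178] 1916
0.025 z 0.0360 c [620.8 -74.9] size [76.1  6.3] ang 87.1 px [ 97 143] 422
0.025 z 0.0361 c [ 616.4 -164.6] size [93.   6.3] ang 87.3 px [176 143] 486
0.025 z 0.0363 c [ 612.3 -257.9] size [86.4  6.3] ang 87.5 px [256 144] 498
0.025 z 0.0323 c [624.   30.5] size [29.5  5.9] ang 79.4 px [ 18 146] 147
0.025 z 0.0343 c [580.1  15.1] size [20.1 54.7] ang 58.9 px [ 38 175] 611
0.025 z 0.0356 c [ 543.5 -116.1] size [169.    8.9] ang 87.5 px [143 205] 1203
rails 1360 0.1162086234003385
 x hist [  0   0   0   0  12  35
[... 230 characters left out ...]
9.4]]
ribs 690 0.03618330250192786
 x hist [  0   0   0   6  32  57   0   0   1   0   0   0   1   1   1   5   0   2
   0   0   0   0  80 322 182   0   0   0] 
 y hist [ 0  0  0  0  0  8  7 25 21 27 20 25 18 26 20 27 21 26 21 24 23 21 25 19
 26 20 24 11  6 10 22 44 51 49] [[-39.8 -44.1]
 [ 41.4  69.5]]
tin top 17606 0.2596237743021893
 x hist [   0    0    0    0    0    0  319  731  705  288    3  112   59  626
 1160 1265 4194  994 1041 1129 2791 2189    0    0    0    0    0    0] 
 y hist [   0    0    0    0    0    1  207  517  508  596  761 1079 1066 1093
 1092 1102 1104 1066 1106 1095 1085 1077  956  442  690  543  367   53
    0    0    0    0    0    0] [[-28.9 -40.3]
 [ 28.8  38.2]]
```

View pics/w3.png

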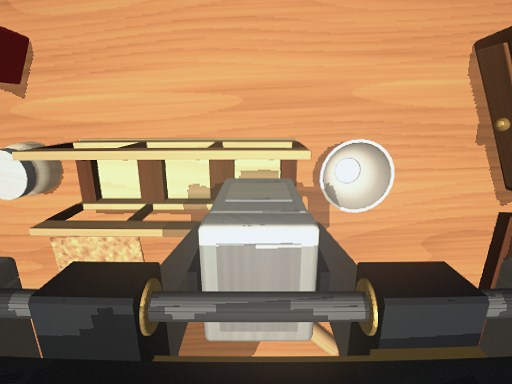

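The picture shows the thick tin in hand at (258,270), the rack's far rail at row 154, the bowl at (360,172) and the jar at (15,175). The tin is already over the end pocket beside the bowl. I'll check where it sits in the hand.

```bash
cat > m3.py <<'E'
from h import *
import sys
s=env.read_state(); p,d,m=snap('wrist'); P=cloud(d,m).reshape(-1,3)
T=R.from_quat(s['ee_rot'],scalar_first=True).as_matrix(); q=(P-s['eef_pos'])@T
print(s['eef_pos'].round(4), 'yaw tool x', np.rad2deg(np.arctan2(T[1,0],T[0,0])).round(2),'tilt',(T[:,2]).round(4))
w=float(sys.argv[1])/2
k=(abs(q[:,1])<w-.006)&(q[:,0]>.015)&(q[:,0]<.045)&(q[:,2]<.035)&(q[:,2]>-.05)
f=q[k]; A=np.c_[np.ones(len(f)),f[:,1:]]; c,*_=np.linalg.lstsq(A,f[:,0],rcond=None)
print('far face x in tool %.4f'%np.median(f[:,0]),'slopes y,z',c[1:].round(3),len(f),'res',np.std(f[:,0]-A@c))
t=q[(abs(q[:,2]+.059)<.01)&(abs(q[:,0])<.04)&(abs(q[:,1])<w+.01)]
print('top z in tool',np.median(t[:,2]),'x max',np.percentile(t[:,0],99.5),'y',np.percentile(t[:,1],[1,99]))
E
python3 m3.py .052
```

```text
[ 0.5722 -0.2567  0.2015] yaw tool x -2.41 tilt [-0.0042  0.0022 -1.    ]
far face x in tool 0.0290 slopes y,z [-0.    -0.002] 2859 res 0.0003554346791443879
top z in tool -0.05889698613411046 x max 0.029726087953340145 y [-0.03376403  0.03370505]
```

{"api": "step_arm", "payload": {"steps": [[0.002,0,0.0,0,0,0,255],[0.002,0,0.02,0,0,0,255],[0.002,0,0.037,0,0,0,255],[0.002,0,0.037,0,0,0,255],[0.002,0,0.037,0,0,0,255],[0.002,0,0.037,0,0,0,255]]}}

```text
clock: 10.95
eef_pos: [0.576, -0.257, 0.1688]
ee_rot: [0.0, 1.0, -0.02, 0.001]
force: [0.2, 0.3, -4.9]
gripper_width: 0.56
grip_force: 25.0
```

```bash
python3 m3.py .052; python3 -c "
from h import *
for i in range(3):
    s=env.read_state();print(s['eef_pos'].round(4),s['force'].round(1));snap('side') if i<2 else 0"
```

```text
[ 0.576  -0.257   0.1688] yaw tool x -2.33 tilt [ 1.4e-03 -6.0e-04 -1.0e+00]
far face x in tool 0.0290 slopes y,z [ 0.    -0.001] 2856 res 0.0003532483374546652
top z in tool -0.058885629121490715 x max 0.029732788136117152 y [-0.03369821  0.03357182]
[ 0.576  -0.2571  0.1688] [-0.4  0.  -4.8]
[ 0.576  -0.2572  0.1687] [ 1.1  0.9 -5. ]
[ 0.5759 -0.2573  0.1686] [ 0.7 -0.3 -3.9]
```

{"api": "step_arm", "payload": {"steps": [[-0.001,0,0.01,0,0,0,255],[-0.001,0,0.025,0,0,0,255],[-0.001,0,0.04,0,0,0,255],[-0.001,0,0.055,0,0,0,255],[-0.001,0,0.07,0,0,0,255],[-0.001,0,0.08,0,0,0,255],[-0.001,0,0.08,0,0,0,255],[-0.001,0,0.08,0,0,0,255]]}}

```text
clock: 11.9
eef_pos: [0.5746, -0.2572, 0.0875]
ee_rot: [-0.0, 1.0, -0.021, -0.0]
force: [0.5, 0.4, -4.2]
gripper_width: 0.562
grip_force: 25.0
```

{"api": "step_arm", "payload": {"steps": [[0,0,0.008,0,0,0,255],[0,0,0.016,0,0,0,255],[0,0,0.024,0,0,0,255],[0,0,0.03,0,0,0,255],[0,0,0.034,0,0,0,255],[0,0,0.034,0,0,0,255]]}}

```text
clock: 12.5
eef_pos: [0.574, -0.257, 0.0528]
ee_rot: [-0.0, 1.0, -0.021, -0.001]
force: [0.4, -0.1, -4.9]
gripper_width: 0.565
grip_force: 25.0
```

Clear so far; I'll lower the last few millimetres.

{"api": "step_arm", "payload": {"steps": [[0,0,0.001,0,0,0,255],[0,0,0.002,0,0,0,255],[0,0,0.003,0,0,0,255],[0,0,0.004,0,0,0,255],[0,0,0.004,0,0,0,255],[0,0,0.004,0,0,0,255]]}}

```text
clock: 13.1
eef_pos: [0.5747, -0.2572, 0.051]
ee_rot: [0.0, 1.0, -0.021, 0.0]
force: [-3.5, 1.8, 7.7]
gripper_width: 0.568
grip_force: 25.0
```

```bash
python3 m3.py .052; python3 - <<'E'
from h import *
for n in('wrist','side'):
    p,d,m=snap(n); P=cloud(d,m).reshape(-1,3); k=(abs(P[:,2]-.11)<.004)&(np.hypot(P[:,0]-.5743,P[:,1]+.2572)<.036); q=P[k]
    print(n,k.sum(),q.min(0) if k.any() else'',q.max(0) if k.any() else '')
E
```

```text
[ 0.5747 -0.2572  0.051 ] yaw tool x -2.36 tilt [ 7.e-04 -3.e-04 -1.e+00]
far face x in tool 0.0374 slopes y,z [-0.002 -0.093] 1908 res 0.004455200214485505
top z in tool -0.05921301784220054 x max 0.03982346175920375 y [-0.03471796  0.03471989]
wrist 11326 [ 0.5389371  -0.29177164  0.10600691] [ 0.60681651 -0.22355622  0.11399931]
side 49 [ 0.54191793 -0.28244794  0.10662447] [ 0.55464136 -0.23307392  0.11133709]
```

Contact came at z=0.051 as predicted, so the tin is on the floor. I'll release and retreat, then go towards the thin tin.

{"api": "step_arm", "payload": {"steps": [[0,0,0,0,0,0,50],[0,0,0,0,0,0,50],[0,0,0,0,0,0,50],[0,0,0,0,0,0,50],[0,0,-0.03,0,0,0,50],[0,0,-0.07,0,0,0,50],[0,0,-0.12,0,0,0,50],[0,0,-0.16,0,0,0,50]]}}

```text
clock: 14.05
eef_pos: [0.5747, -0.2573, 0.2121]
ee_rot: [0.0, 1.0, -0.021, 0.001]
force: [0.3, -0.7, 0.7]
gripper_width: 0.803
grip_force: 0.0
```

{"api": "step_arm", "payload": {"steps": [[0,-0.045,0,0,0,0,50],[-0.01,-0.09,0,0,0,0,50],[-0.02,-0.135,0,0,0,0,50],[-0.03,-0.18,0,0,0,0,50],[-0.04,-0.225,0,0,0,0,50],[-0.05,-0.27,0,0,0,0.02,30],[-0.06,-0.315,0,0,0,0.05,0],[-0.07,-0.36,0,0,0,0.07,0]]}}

```text
clock: 14.85
eef_pos: [0.5188, 0.1072, 0.2097]
ee_rot: [-0.0, 0.998, -0.056, 0.0]
force: [0.9, -0.0, -0.4]
gripper_width: 0.999
grip_force: 0.0
```

{"api": "step_arm", "payload": {"steps": [[-0.01,-0.04,0,0,0,0,0],[-0.02,-0.064,0,0,0,0,0],[-0.02,-0.064,0,0,0,0,0],[-0.02,-0.064,0,0,0,0,0]]}}

```text
clock: 15.25
eef_pos: [0.5065, 0.1714, 0.2096]
ee_rot: [0.0, 0.999, -0.055, 0.0]
force: [0.0, -0.5, -0.1]
gripper_width: 1.0
grip_force: 0.0
```

```bash
python3 m2.py w4
```

```text
tcp [0.5065 0.1714 0.2096] [ 2.000e-04  9.985e-01 -5.470e-02  0.000e+00] 15.25
bench median z 0.00032254851403487605
0.093 z 0.1001 c [537.  374.1] size [ 5.7 43.7] ang 86.3 px [ 55 182] 397
0.093 z 0.1003 c [527.8 311.2] size [ 5.4 43.4] ang 86.9 px [117 183] 288
0.093 z 0.0998 c [502.  169.3] size [35.4 59.1] ang 82.9 px [260 192] 1988
0.093 z 0.1001 c [518.7 247.8] size [ 5.1 42.9] ang 88.3 px [180 184] 163
0.093 z 0.0997 c [404.9 181.1] size [35.8 57.8] ang 50.5 px [260 274] 1321
0.093 z 0.0995 c [314.3 227.4] size [54.6 36.7] ang 30.1 px [227 344] 1030
0.1085 z 0.1160 c [620.1 -50.8] size [34.7  8.3] ang 86.5 px [493  41] 392
0.1085 z 0.1162 c [545.7 -49.9] size [39.5  8.3] ang 86.6 px [489 128] 404
0.1085 z 0.1135 c [537.2 376.8] size [ 7.8 43.6] ang 81.7 px [ 45 184] 404
0.1085 z 0.1136 c [527.9 313.5] size [ 6.3 43. ] ang 82.2 px [109 187] 334
0.1085 z 0.1139 c [518.7 250.4] size [ 6.6 43. ] ang 82.1 px [174 189] 329
0.025 z 0.0364 c [618.8 -86.1] size [105.8   8.8] ang 87.5 px [471  56] 649
0.025 z 0.0365 c [660.8 442.1] size [24.9 43.1] ang 68.1 px [11 71] 769
0.025 z 0.0326 c [592.3  51.9] size [66.6 33.2] ang 6.9 px [348  93] 592
0.025 z 0.0364 c [545.8 -94.2] size [61.9  4.7] ang 86.9 px [479 120] 225
0.025 z 0.0375 c [536.5 374.4] size [ 5.8 44.9] ang 86.4 px [ 89 170] 430
0.025 z 0.0376 c [519.1 247.4] size [ 4.3 41.9] ang 87.7 px [194 171] 159
0.025 z 0.0370 c [485.8 489.9] size [130.    9.8] ang 3.1 px [ 15 217] 1386
0.025 z 0.0378 c [417.1 186.2] size [28.7 65. ] ang 19.6 px [258 241] 326
0.025 z 0.0373 c [385.6 289.1] size [27.5  1.6] ang 2.7 px [180 274] 117
```

{"api": "step_arm", "payload": {"steps": [[-0.0046,0.002,0.04,0,0,0.013,0],[-0.0046,0.002,0.08,0,0,0.013,0],[-0.0046,0.002,0.12,0,0,0.013,0],[-0.0046,0.002,0.15,0,0,0.013,0],[-0.0046,0.002,0.1686,0,0,0.013,0],[-0.0046,0.002,0.1686,0,0,0.013,0],[-0.0046,0.002,0.1686,0,0,0.013,0]]}}

```text
clock: 16.0
eef_pos: [0.5021, 0.1689, 0.0412]
ee_rot: [0.0, 0.998, -0.063, -0.0]
force: [-0.3, -0.5, 0.9]
gripper_width: 0.999
grip_force: 0.0
```

{"api": "step_arm", "payload": {"force": 25, "steps": [[0,0,0,0,0,0,255],[0,0,0,0,0,0,255],[0,0,0,0,0,0,255],[0,0,0,0,0,0,255],[0,0,0,0,0,0,255],[0,0,0,0,0,0,255],[0,0,0,0,0,0,255],[0,0,0,0,0,0,255]]}}

```text
clock: 16.8
eef_pos: [0.5018, 0.1699, 0.041]
ee_rot: [-0.0, 0.998, -0.062, -0.0]
force: [-0.9, 0.7, -0.2]
gripper_width: 0.388
grip_force: 25.0
```

{"api": "step_arm", "payload": {"steps": [[0,0,-0.02,0,0,0,255],[0,0,-0.06,0,0,0,255],[0,0,-0.1,0,0,0,255],[0,0,-0.14,0,0,0,255],[0,0,-0.165,0,0,0,255],[0,0,-0.165,0,0,0,255]]}}

```text
clock: 17.4
eef_pos: [0.5036, 0.1704, 0.2092]
ee_rot: [-0.001, 0.998, -0.062, 0.003]
force: [-0.1, 0.1, -2.9]
gripper_width: 0.389
grip_force: 25.0
```

```bash
python3 m3.py .036
```

```text
[0.5036 0.1704 0.2092] yaw tool x -7.12 tilt [ 0.0056  0.0018 -1.    ]
far face x in tool 0.0289 slopes y,z [-0.001  0.001] 1732 res 0.0003726656097456876
top z in tool -0.058905905063563975 x max 0.02960588813149644 y [-0.02615325  0.02623176]
```

{"api": "step_arm", "payload": {"steps": [[0.011,0.03,0,0,0,0,255],[0.025,0.07,0,0,0,-0.01,255],[0.04,0.112,0,0,0,-0.02,255],[0.056,0.155,0,0,0,-0.03,255],[0.072,0.2,0,0,0,-0.05,255],[0.088,0.245,0,0,0,-0.07,255],[0.104,0.288,0,0,0,-0.082,255],[0.118,0.327,0,0,0,-0.082,255]]}}

```text
clock: 18.25
eef_pos: [0.5771, -0.1712, 0.203]
ee_rot: [-0.0, 1.0, -0.021, -0.002]
force: [0.8, 0.3, -2.7]
gripper_width: 0.389
grip_force: 25.0
```

{"api": "step_arm", "payload": {"steps": [[0,0,0.02,0,0,0,255],[0,0,0.037,0,0,0,255],[0,0,0.037,0,0,0,255],[0,0,0.037,0,0,0,255],[0,0,0.037,0,0,0,255]]}}

```text
clock: 18.75
eef_pos: [0.5785, -0.169, 0.169]
ee_rot: [-0.0, 1.0, -0.021, -0.0]
force: [-0.2, -0.5, -3.1]
gripper_width: 0.391
grip_force: 25.0
```

```bash
python3 m3.py .036; python3 m2.py w5 | grep -E "^0.1085|^0.093|tcp"
```

```text
[ 0.5785 -0.169   0.169 ] yaw tool x -2.39 tilt [-1.e-04  0.e+00 -1.e+00]
far face x in tool 0.0289 slopes y,z [-0.002  0.   ] 1723 res 0.00037390988102730386
top z in tool -0.058873614562081816 x max 0.029569179942484376 y [-0.0262393   0.02625807]
tcp [ 0.5787 -0.1691  0.1694] [ 1.000e-04  9.998e-01 -2.080e-02  3.000e-04] 18.8
0.093 z 0.0987 c [724.5  25.2] size [13.6 58.3] ang 65.1 px [ 7 30] 1101
0.093 z 0.1005 c [ 578.2 -233.8] size [18.  61.1] ang 69.8 px [332 194] 327
0.093 z 0.1002 c [548.6 -72.5] size [81.   1.7] ang 87.6 px [153 238] 557
0.093 z 0.1020 c [ 540.4 -263.4] size [79.   1.6] ang 87.4 px [364 239] 395
0.1085 z 0.1162 c [ 615.4 -170.1] size [272.1   8.4] ang 87.5 px [256 162] 3694
0.1085 z 0.1102 c [ 574.3 -257.5] size [50.9 57.2] ang 87.3 px [363 204] 3599
0.1085 z 0.1157 c [544.8 -71.4] size [80.   9.3] ang 87.5 px [145 248] 1071
0.1085 z 0.1158 c [ 536.5 -264.3] size [78.6  9.2] ang 86.8 px [370 248] 1052
```

View pics/w5.png

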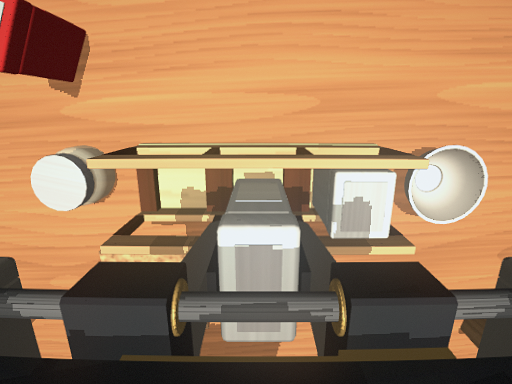

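The picture shows the thick tin upright in the end pocket at (361,204), measured at (0.5743,-0.2575) with its top at 0.110. The thin tin is held over the middle pocket at (258,270), with the bowl (447,185) and jar (62,180) untouched. Lowering now.

{"api": "step_arm", "payload": {"steps": [[0,0,0.015,0,0,0,255],[0,0,0.03,0,0,0,255],[0,0,0.045,0,0,0,255],[0,0,0.06,0,0,0,255],[0,0,0.075,0,0,0,255],[0,0,0.085,0,0,0,255],[0,0,0.085,0,0,0,255],[0,0,0.085,0,0,0,255]]}}

```text
clock: 19.65
eef_pos: [0.5785, -0.1694, 0.0839]
ee_rot: [-0.0, 1.0, -0.021, -0.0]
force: [0.3, -0.7, -4.0]
gripper_width: 0.392
grip_force: 25.0
```

{"api": "step_arm", "payload": {"steps": [[0,0,0.008,0,0,0,255],[0,0,0.016,0,0,0,255],[0,0,0.024,0,0,0,255],[0,0,0.03,0,0,0,255],[0,0,0.032,0,0,0,255],[0,0,0.034,0,0,0,255],[0,0,0.034,0,0,0,255],[0,0,0.034,0,0,0,255]]}}

```text
clock: 20.45
eef_pos: [0.5778, -0.1692, 0.051]
ee_rot: [-0.0, 1.0, -0.021, -0.001]
force: [-5.8, 1.3, 9.3]
gripper_width: 0.394
grip_force: 25.0
```

On the floor: z=0.051 with upward force. I'll open only partway so the fingers miss the neighbouring tin, then retreat.

{"api": "step_arm", "payload": {"steps": [[0,0,0,0,0,0,95],[0,0,0,0,0,0,95],[0,0,0,0,0,0,95],[0,0,0,0,0,0,95],[0,0,-0.03,0,0,0,95],[0,0,-0.07,0,0,0,95],[0,0,-0.12,0,0,0,95],[0,0,-0.16,0,0,0,95]]}}

```text
clock: 21.25
eef_pos: [0.5786, -0.1694, 0.2125]
ee_rot: [0.0, 1.0, -0.021, 0.001]
force: [0.8, 1.0, 0.3]
gripper_width: 0.626
grip_force: 0.0
```

{"api": "step_arm", "payload": {"steps": [[0,0,-0.03,0,0,0,95],[0,0,-0.03,0,0,0,95],[0,0,-0.03,0,0,0,95]]}}

```text
clock: 21.55
eef_pos: [0.5785, -0.1694, 0.2403]
ee_rot: [0.0, 1.0, -0.021, 0.001]
force: [-0.4, 0.4, -0.1]
gripper_width: 0.628
grip_force: 0.0
```

```bash
python3 m2.py w6 | grep -E "^0.1085|tcp|^0.025"
```

```text
tcp [ 0.5785 -0.1694  0.2403] [ 2.000e-04  9.998e-01 -2.110e-02  6.000e-04] 21.55
0.1085 z 0.1162 c [ 615.6 -170.7] size [271.2   7.8] ang 87.5 px [257 151] 2090
0.1085 z 0.1100 c [ 577.4 -170.3] size [33.7 56.7] ang 86.8 px [258 185] 1423
0.1085 z 0.1103 c [ 574.3 -257.7] size [49.7 56.1] ang 87.9 px [339 184] 2191
0.1085 z 0.1157 c [ 541.4 -167.7] size [270.9   8.7] ang 87.5 px [257 218] 2059
0.025 z 0.0377 c [723.5  21.1] size [ 4.2 58.9] ang 65.2 px [96 61] 535
0.025 z 0.0401 c [ 572.  -372.1] size [85.7 85.2] ang 87.3 px [419 172] 1591
0.025 z 0.0333 c [597.6  18.5] size [67.  34.3] ang 12.8 px [119 161] 598
0.025 z 0.0362 c [620.1 -88.1] size [61.   5.3] ang 87.4 px [193 142] 231
0.025 z 0.0361 c [ 616.5 -170.7] size [81.   5.3] ang 87.6 px [257 143] 320
0.025 z 0.0363 c [ 612.6 -262.9] size [80.5  5.3] ang 87.8 px [329 142] 307
0.025 z 0.0392 c [ 576. -233.] size [ 0.6 44.8] ang 87.6 px [306 171] 101
0.025 z 0.0356 c [545.  -88.2] size [113.9   8.1] ang 87.6 px [198 197] 581
0.025 z 0.0357 c [ 539.9 -214.1] size [46.4  7.6] ang 87.6 px [291 197] 225
0.025 z 0.0261 c [ 436.3 -211.7] size [24.  57.4] ang 45.0 px [289 264] 409
0.025 z 0.0388 c [432.4 171.5] size [12.6  4.1] ang 56.8 px [ 35 278] 101
```

Both tins stand at the right spots with their tops at 0.110, and the bowl is unmoved.

```bash
python3 -c "
from rig import env
print(env.hand_in())"
```

```text
the job is handed in; nothing more can be done
None
```

I put the thick tin in the end pocket beside the bowl and the thin tin in the middle pocket; the last look showed both level on the pocket floors and let go, with the bowl unmoved and the jar never touched. I've handed the job in, but the interface gave no verdict.

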